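# Hold the matching steel angle in the welding fixture for tacking

## Task

One offcut of steel angle stands in the corner of the welding fixture, against its fence and stop block; among the three long pieces of angle on the bench find the one with the same leg size and lay it along the fence the same way round, flat on the bench, upright leg flush against the fence and its end butted against that offcut. Then press it firmly into the fence and down onto the bench with one diagonal push, some 15 N each way, and finish while holding it like that: do not let go. Leave the offcut in its corner, and leave the other pieces of angle and the tools on the bench where they lie.

Things in the scene. Friction and masses are not known exactly. Their poses are not given: they have to be found in the camera images.
- fixture: fixed dark steel welding fixture: straight fence, stop block at one end, both 25 mm high. Origin: inside corner of fence face, stop face and bench top; z up. Fence face: plane x = 0 looking to -x, from y = +40 to -240 mm; fence 12 mm thick, its 10 mm high foot reaching x = +45. Stop face: plane y = 0 looking to -y; block fills x -60..0, y 0..35 mm
- table: the bench top, a large flat wooden surface at height 0 (world z = 0); fixed
- angle_small: long piece of steel angle (L section), legs 30 x 30 mm, 8 mm thick, 110 mm long, about 0.36 kg, loose, one leg flat on the bench, the other upright. Origin: outside corner (heel) of the L at bench level, mid-length; z up, y along its length (ends at +-55 mm). Upright leg fills x = -8..0, z = 0..30 mm; flat leg x = -30..0, z = 0..8 mm; slides easily, tips if pushed high
- angle_medium: long piece of steel angle (L section), legs 40 x 40 mm, 8 mm thick, 110 mm long, about 0.50 kg, loose, one leg flat on the bench, the other upright. Origin: outside corner (heel) of the L at bench level, mid-length; z up, y along its length (ends at +-55 mm). Upright leg fills x = -8..0, z = 0..40 mm; flat leg x = -40..0, z = 0..8 mm; slides easily, tips if pushed high
- angle_large: long piece of steel angle (L section), legs 50 x 50 mm, 8 mm thick, 110 mm long, about 0.64 kg, loose, one leg flat on the bench, the other upright. Origin: outside corner (heel) of the L at bench level, mid-length; z up, y along its length (ends at +-55 mm). Upright leg fills x = -8..0, z = 0..50 mm; flat leg x = -50..0, z = 0..8 mm; slides easily, tips if pushed high
- offcut_small: short offcut of steel angle, legs 30 x 30 mm, 8 mm thick, 50 mm long, loose; axes and origin as for the long pieces (ends at y = +-25 mm). One of the three offcuts, not always the same, stands in the fixture corner, origin at fixture x = 0, y = -25 mm, axes parallel to the fixture's; the other two are spare and lie outside it
- offcut_medium: short offcut of steel angle, legs 40 x 40 mm, 8 mm thick, 50 mm long, loose; axes and origin as for the long pieces (ends at y = +-25 mm). One of the three offcuts, not always the same, stands in the fixture corner, origin at fixture x = 0, y = -25 mm, axes parallel to the fixture's; the other two are spare and lie outside it
- offcut_large: short offcut of steel angle, legs 50 x 50 mm, 8 mm thick, 50 mm long, loose; axes and origin as for the long pieces (ends at y = +-25 mm). One of the three offcuts, not always the same, stands in the fixture corner, origin at fixture x = 0, y = -25 mm, axes parallel to the fixture's; the other two are spare and lie outside it
- wood_block: loose wooden block 70 x 45 x 30 mm, origin under its centre; bystander, to be left alone
- jar: black plastic jar with red lid, 68 mm diameter, 110 mm high, origin under its centre; bystander, to be left alone
- wire_brush: brush lying on the bench, origin under its middle, along its x; bystander, to be left alone
- screwdriver: screwdriver lying on the bench, along its x; bystander, to be left alone
- hammer: hammer lying on the bench, along its x; bystander, to be left alone
- tin: open metal tin, 72 mm diameter, 80 mm high, origin under its centre; bystander, to be left alone
Not all that is in view belongs to the job. Leave any black look-alike of the angle_small alone.

How it is judged:
By the outcome, as a careful person would: the job done as asked, in the order asked, and still so for the second after the job is handed in, while the arm keeps its last pose, push and grip.
It also fails if it takes over 64 s, if anything falls off the work surface, if the arm or the gripper's body presses on something with over 40 N, if the wrist force passes 120 N, or if a joint passes its speed limit or range.

## Robot

A 7-joint arm with a two-finger parallel gripper is mounted at the origin on the work surface. World frame = base frame: x ahead of the robot, y to its left, z up, the work surface at z = 0. Lengths are in m, angles in rad, forces in N, time in s.
With the tool pointing down it reaches from about 0.35 to 0.9 m from the base axis. Payload 8.1 kg.
Tool frame: the origin (TCP) lies midway between the tips of the shut fingers; the grasp point (between the pads) lies 19 mm behind it (arm.hold_point_z is the distance from the TCP to the grasp point, in m); z points along the fingers, y is the direction in which the jaws open and shut (so a half turn about z gives the same grasp; the last joint's range is limited). The gripper opens to 92 mm and grips with 3 to 60 N. Pads are 19 mm wide; open, the fingers measure 130 mm over their backs; the gripper's body (75 mm by 190 mm) begins 47 mm behind the grasp point.
Start: joints at [-1.361, 0.434, 0.025, 1.573, -0.012, 1.134, -0.075], TCP at [0.192, 0.595, 0.192] pointing down, gripper open.
Joint ranges: [-2.62, 2.62], [-0.44, 2.09], [-1.27, 1.32], [0.08, 2.57], [-1.32, 4.46], [0.12, 2], [-2.74, 2.74]. Speed limits (rad/s): [2.22, 2.22, 3.01, 3.01, 3.14, 3.14, 3.14].

## Interface

Orientations are given as a rotation vector (axis times angle).
In Python, from cell import arm gives the robot as it stands.
- The arm moves only by the shell command python3 -m pendant 'ROWS' [FORCE]. ROWS is JSON, a list of rows, each a list of 3 entries, a list of its own where there are three numbers: the shift along the tool's x, y, z in m, then the turn, a rotation vector about the tool's x, y, z in degrees, then the finger opening in m, from 0 to 0.0918. A call has 1 to 10 rows; each row shifts and turns the commanded pose from where the row before left it, along the tool's axes as they then stand; what a row does not reach is not made up. A row lasts 1/8 s, in which the tool goes at most 62.5 mm and 10.7 degrees, less where a joint would pass 70% of its speed; a pose out of reach is approached as far as the arm can. A call with a gripper value outside its range is refused whole. The fingers move at their own pace and stop on an object; FORCE is the grip in N (left out, the last holds). Time passes only in rows, so rows that do not move let the fingers close. It gives the time, the measured TCP pose, the force and the opening at its end, in the units of the state.
- arm.observe(): the state, without advancing time (a new reading comes with each control period).
- arm.get_image(name): name is "scene" or "top" or "wrist"; returns (picture, depth): 384x512x3 uint8, red, green, blue; 384x512 float32, m along the optical axis (not along the pixel's ray), 0 where there is no reading.
- arm.camera_params(name): a dict with "fovy" (degrees; the focal length in pixels is half the picture's height over the tangent of half this angle, whatever the lens; pixels are square), "cx", "cy" (the principal point, pixels), "k1" (the pictures are not rectified: a ray, as slopes to the right and down, at radius r is drawn at 1 + k1 r^2 times it, then the intrinsics apply), "rvec" (rotation vector, rad) and "tvec" (3), from world to camera coordinates, as OpenCV has them; the wrist camera has in their place "mount" (4x4, takes a point from camera to tool coordinates, whose origin is the TCP and whose axes are the flange's). Camera axes: x right, y down, z forward; pixel columns grow to the right and rows downward; lengths in m; the calibration is good to about 2 mm. A picture is of the moment at which its call begins: read the wrist's pose just before it. camera_params takes no time and is no camera call.
- arm.sign_off(): hands the job in, once; it reports no verdict.
Trained networks look in the newest picture that a camera, given by its name, has taken for a name from the list of things; names that differ only in an ending like _2 or _b are one class to them, and where a whole thing is asked for, a point or a joint stands for the part that bears it (a point fixed in the world has none). Each returns a list of dicts, best first, with "conf" (0 to 1); they miss things now and then, are a little off and sometimes report something else, mostly with a low value. They report only what shows in the picture. A call takes as long as a camera call. They do not tell look-alikes from the thing itself.
- arm.look_for(camera, label): "rect" ([centre column, centre row, width, height] in pixels, round what is visible of it).
- arm.masks_of(camera, label): "pixels" (384x512 bool, what is visible of it) and "rect" ([centre column, centre row, width, height] in pixels, round what is visible of it).
The state is a dict: "clock": time; "joints": joint angles; "dq": joint speeds; "joint_efforts": joint torques, N m; "position": TCP position; "ee_rot": TCP orientation; "force": force on the tool from outside, world axes, zero at the start; "ft_torque": the same for the moment, N m; "width": opening from 0.0 (shut) to 1.0 (fully open).
Only numpy, scipy, OpenCV 4.12 (cv2) and the standard library are available. Lean on these libraries where they do the work, as an engineer would, in place of code of your own. Each camera call takes 0.05 s, during which the arm holds its last target.

## Working session

There is one attempt and no reset: what is moved stays moved. The work goes in short steps, Python scripts to look and compute and a shell command to move; the robot and the scene stay as the last step left them, time stands still between calls to the robot, and variables do not carry over. Pictures are saved under pics/ and viewed, and the job is handed in when it is done.

```bash
ls; mkdir -p pics
cat > h.py <<'E'
import numpy as np, cv2
from cell import arm
from scipy.spatial.transform import Rotation as R
E
python3 - <<'E'
from h import *
s=arm.observe(); print(s)
for n in ("scene","top","wrist"):
    p,d=arm.get_image(n); cv2.imwrite(f"pics/a_{n}.png",p[:,:,::-1]); np.save(f"a_{n}_d.npy",d); print(n,arm.camera_params(n))
E
```

```text
pics
{'clock': 0.0, 'joints': array([-1.36058897,  0.43519307,  0.02497848,  1.57412602, -0.0115904 ,
        1.13397812, -0.07508152]), 'dq': array([-0.00045559, -0.00117514, -0.00150867, -0.00054602,  0.00125332,
       -0.00138126,  0.00068221]), 'joint_efforts': array([-4.48795718e-04, -6.67844152e+01,  9.84706990e-01, -3.14461577e+01,
       -6.06430555e-02,  4.31045028e-02,  1.57112772e-04]), 'position': array([0.19222197, 0.59410404, 0.19145247]), 'ee_rot': array([-4.89422959e-01, -3.10314170e+00,  2.44568151e-03]), 'force': array([-0.56560536, -0.1581723 , -0.62771074]), 'ft_torque': array([-0.05235803,  0.04156432,  0.00177842]), 'width': 0.9998300896444139}
scene {'fovy': 42.13309664062639, 'cx': 248.63148259087743, 'cy': 191.42544214444018, 'k1': 0.02915814366566111, 'rvec': array([ 0.98879289,  2.34825276, -1.11649339]), 'tvec': array([ 0.43522609, -0.1707282 ,  1.86538546])}
top {'fovy': 50.39602505291799, 'cx': 263.16766837405066, 'cy': 190.94084534376336, 'k1': -0.008214641780146841, 'rvec': array([ 2.12794499, -2.19253457,  0.12592172]), 'tvec': array([-0.05725874,  0.55391217,  1.21677382])}
wrist {'fovy': 61.551059108050225, 'cx': 257.3263613931172, 'cy': 192.22020002337018, 'k1': -0.09429925268182002, 'mount': array([[-5.64846118e-04, -9.63000903e-01, -2.69497574e-01,
         7.23770959e-02],
       [ 9.99999566e-01, -7.43651472e-04,  5.61382291e-04,
         1.50270494e-04],
       [-7.41023920e-04, -2.69497140e-01,  9.63000905e-01,
        -1.93398469e-01],
       [ 0.00000000e+00,  0.00000000e+00,  0.00000000e+00,
         1.00000000e+00]])}
```

View pics/a_top.png

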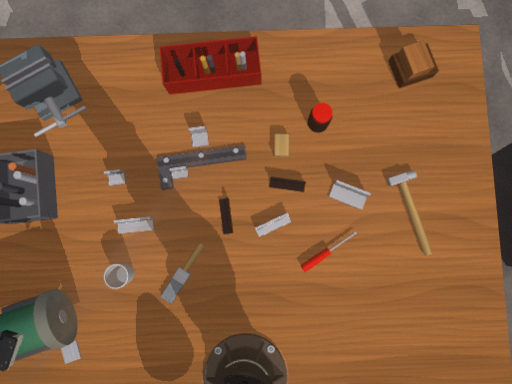

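View pics/a_scene.png

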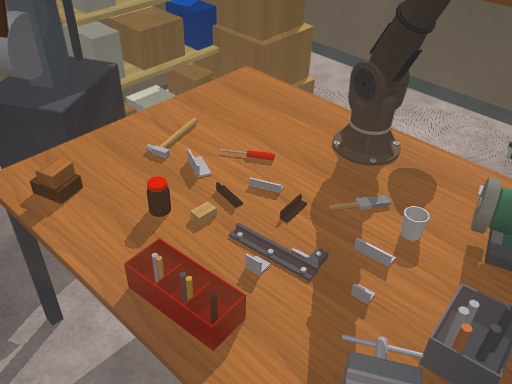

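```bash
cat >> h.py <<'E'
def K(p):
    f=192/np.tan(np.radians(p['fovy'])/2); return f
def pts(d,p,us=None,vs=None,T=None):
    """depth -> world points HxWx3"""
    f=K(p); 
    if us is None: vs,us=np.mgrid[0:384,0:512]
    x=(us-p['cx'])/f; y=(vs-p['cy'])/f
    r0=np.hypot(x,y); r=r0.copy()
    for _ in range(20): r=r0/(1+p['k1']*r*r)
    s=np.where(r0>0,r/np.maximum(r0,1e-9),1)
    P=np.stack([x*s*d,y*s*d,d],-1)
    if 'rvec' in p:
        Rm=R.from_rotvec(p['rvec']).as_matrix(); return (P-p['tvec'])@Rm
    Tm=T@p['mount']; return P@Tm[:3,:3].T+Tm[:3,3]
def tool(s):
    T=np.eye(4);T[:3,:3]=R.from_rotvec(s['ee_rot']).as_matrix();T[:3,3]=s['position'];return T
E
python3 - <<'E'
from h import *
W=pts(np.load("a_top_d.npy"),arm.camera_params("top"))
np.save("W_top.npy",W)
for l in ["fixture","angle_small","angle_medium","angle_large","offcut_small","offcut_medium","offcut_large"]:
    for m in arm.masks_of("top",l):
        if m['conf']>.25:
            q=W[m['pixels']]; z=q[:,2]
            print(l,round(m['conf'],2),np.round(m['rect']),np.round(np.median(q,0),3),"zmax",np.round(np.percentile(z,[50,90,97]),3))
E
```

```text
fixture 0.87 [203. 167.  91.  41.] [0.662 0.138 0.013] zmax [0.013 0.027 0.029]
angle_small 0.88 [274. 226.  37.  22.] [ 0.451 -0.104  0.009] zmax [0.009 0.03  0.033]
angle_small 0.85 [225. 217.  13.  39.] [0.48  0.044 0.009] zmax [0.009 0.03  0.033]
angle_small 0.71 [286. 184.  36.  14.] [ 0.576 -0.146  0.009] zmax [0.009 0.03  0.033]
angle_small 0.65 [283. 144.  20.  23.] [ 0.695 -0.134  0.03 ] zmax [0.03  0.033 0.034]
angle_medium 0.61 [408. 213.  44.  83.] [ 0.505 -0.527  0.024] zmax [0.024 0.028 0.03 ]
angle_medium 0.6 [134. 225.  39.  16.] [0.463 0.324 0.008] zmax [0.008 0.039 0.041]
angle_large 0.6 [351. 195.  40.  28.] [ 0.537 -0.339  0.009] zmax [0.009 0.049 0.052]
offcut_small 0.63 [178. 171.  16.  13.] [0.624 0.185 0.009] zmax [0.009 0.03  0.032]
offcut_medium 0.52 [116. 176.  19.  17.] [0.616 0.384 0.009] zmax [0.009 0.039 0.042]
offcut_medium 0.47 [328. 252.  47.  41.] [ 0.347 -0.237  0.021] zmax [0.021 0.027 0.029]
offcut_large 0.71 [198. 135.  21.  22.] [0.739 0.122 0.009] zmax [0.009 0.049 0.052]
offcut_large 0.41 [320. 116.  27.  28.] [ 0.759 -0.248  0.107] zmax [0.107 0.112 0.114]
```

Top view: the corner offcut at (178,171) is about 30 mm high, so it is the small one. The silver angle_small is at (274,226), and the black look-alikes are at (225,217) and (286,184). Next I'll estimate poses from the top view.

Run:
```python
from h import *
W=np.load("W_top.npy"); im=cv2.imread("pics/a_top.png")
cv2.imwrite("pics/b.png",cv2.resize(im[120:260,140:310],None,fx=4.5,fy=4.2,interpolation=cv2.INTER_CUBIC))
T=tool(arm.observe()); print(np.round(T,3))
for l,c in (("angle_small",(274,226)),("offcut_small",(178,171)),("fixture",(203,167))):
    for m in arm.masks_of("top",l):
        if np.hypot(*(np.array(m['rect'][:2])-c))<8:
            q=W[m['pixels']]
            for lo,hi in ((.002,.006),(.006,.013),(.02,.028),(.027,.036)):
                s=q[(q[:,2]>lo)&(q[:,2]<hi)][:,:2].astype(np.float32)
                if len(s)>8: print(l,lo,len(s),[np.round(x,4) for x in cv2.minAreaRect(s)])
```

```text
[[-0.951  0.308  0.     0.192]
 [ 0.308  0.951 -0.     0.595]
 [-0.    -0.    -1.     0.192]
 [ 0.     0.     0.     1.   ]]
angle_small 0.002 74 [array([ 0.4517, -0.1021]), array([0.0338, 0.1078]), np.float64(21.5895)]
angle_small 0.006 178 [array([ 0.4471, -0.103 ]), array([0.0218, 0.108 ]), np.float64(23.4961)]
angle_small 0.02 28 [array([ 0.4615, -0.0987]), array([0.0081, 0.1063]), np.float64(23.4235)]
angle_small 0.027 76 [array([ 0.4611, -0.0981]), array([0.0078, 0.1077]), np.float64(23.3222)]
offcut_small 0.002 35 [array([0.6192, 0.1836]), array([0.0276, 0.0475]), np.float64(14.8579)]
offcut_small 0.006 86 [array([0.6191, 0.1866]), array([0.0255, 0.0496]), np.float64(6.4437)]
offcut_small 0.02 18 [array([0.6334, 0.187 ]), array([0.01  , 0.0472]), np.float64(9.6649)]
offcut_small 0.027 33 [array([0.6327, 0.1868]), array([0.0083, 0.0452]), np.float64(5.4922)]
fixture 0.002 62 [array([0.6667, 0.1223]), array([0.1036, 0.2636]), np.float64(20.7207)]
fixture 0.006 671 [array([0.6639, 0.1145]), array([0.1051, 0.2746]), np.float64(17.9756)]
fixture 0.02 489 [array([0.6328, 0.1124]), array([0.075 , 0.2776]), np.float64(11.5918)]
fixture 0.027 119 [array([0.6393, 0.1115]), array([0.069 , 0.2737]), np.float64(15.1207)]
```

View pics/b.png

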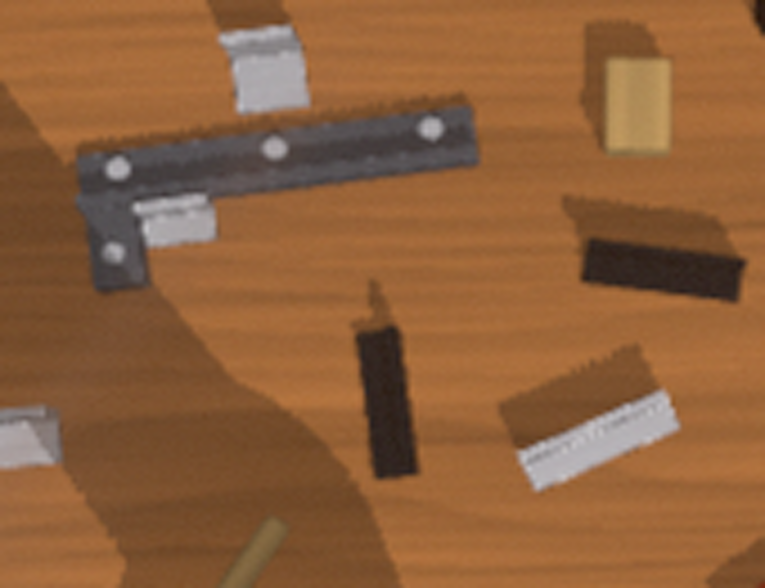

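```bash
python3 -m pendant '[[[-0.04,-0.036,0],[0,0,0],0.05],[[-0.04,-0.036,0],[0,0,0],0.05],[[-0.04,-0.036,0],[0,0,0],0.05],[[-0.04,-0.036,0],[0,0,0],0.05],[[-0.04,-0.036,0],[0,0,0],0.05],[[-0.04,-0.036,0],[0,0,0],0.05],[[-0.04,-0.036,0],[0,0,0],0.05],[[-0.04,-0.036,0],[0,0,0],0.05],[[-0.04,-0.036,0],[0,0,0],0.05],[[-0.04,-0.036,0],[0,0,0],0.05]]'; python3 -m pendant '[[[-0.04,-0.036,0],[0,0,9.7],0.05],[[-0.04,-0.036,0],[0,0,9.7],0.05],[[0,0,0],[0,0,9.7],0.05],[[0,0,0],[0,0,9.7],0.05],[[0,0,0],[0,0,9.7],0.05],[[0,0,0],[0,0,0],0.05]]'
python3 - <<'E'
from h import *
s=arm.observe();T=tool(s);print(np.round(T,3),np.round(s['joints'],2))
p,d=arm.get_image("wrist"); cv2.imwrite("pics/c.png",p[:,:,::-1])
W=pts(d,arm.camera_params("wrist"),T=T);np.save("W_c.npy",W)
E
```

```text
clock: 1.9
position: [0.463, 0.1276, 0.1926]
ee_rot: [0.489, 3.103, 0.001]
force: [0.8, 1.6, 0.7]
width: 0.544
clock: 2.65
position: [0.5079, 0.0321, 0.1923]
ee_rot: [1.719, 2.629, 0.0]
force: [1.2, -0.4, 0.3]
width: 0.545
[[-0.401  0.916  0.     0.508]
 [ 0.916  0.401 -0.     0.032]
 [-0.     0.    -1.     0.192]
 [ 0.     0.     0.     1.   ]] [-0.57  0.25  0.5   1.88 -0.14  1.04  0.4 ]
```

View pics/c.png

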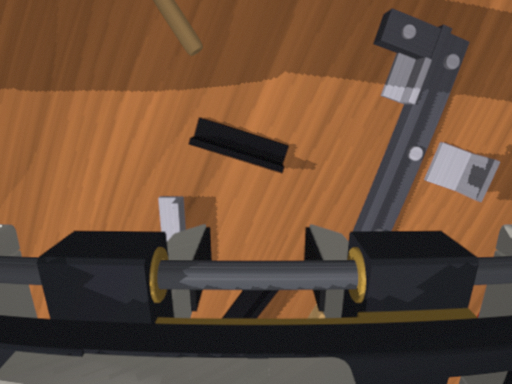

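The wrist view shows the fixture corner (440,30) with the offcut at (405,75). The gripper hides most of the long piece at (170,210). I'll fit the known height profiles to both clouds.

```bash
cat >> h.py <<'E'
from scipy.optimize import minimize
def hfix(x,y,off=True,L=0.03):
    h=np.zeros_like(x)
    h[(x>0)&(x<.045)&(y>-.24)&(y<.04)]=.01
    h[(x>0)&(x<.012)&(y>-.24)&(y<.04)]=.025
    h[(x>-.06)&(x<=0)&(y>0)&(y<.035)]=.025
    if off:
        m=(y>-.05)&(y<0)
        h[m&(x>-L)&(x<=0)]=.008; h[m&(x>-.008)&(x<=0)]=L
    return h
def hang(x,y,L=.03):
    h=np.zeros_like(x); m=abs(y)<.055
    h[m&(x>-L)&(x<=0)]=.008; h[m&(x>-.008)&(x<=0)]=L
    return h
def fit(Q,hf,x0,pad=None):
    def c(v):
        a=v[2];dx=Q[:,0]-v[0];dy=Q[:,1]-v[1]
        x=np.cos(a)*dx+np.sin(a)*dy;y=-np.sin(a)*dx+np.cos(a)*dy
        o=0
        for ex in (-.0015,0,.0015):
            for ey in (-.0015,0,.0015): o=o+hf(x+ex,y+ey)/9
        return np.mean(np.minimum(abs(Q[:,2]-o-(v[3] if len(v)>3 else 0)),.02))*1e3
    best=None
    for da in (-.06,-.02,.02,.06):
        s=np.array(x0)+[0,0,da]
        sim=[s]+[s+np.eye(3)[i]*[.006,.006,.05][i] for i in range(3)]
        r=minimize(c,s,method='Nelder-Mead',options=dict(initial_simplex=sim,xatol=1e-5,fatol=1e-5,maxiter=600))
        if best is None or r.fun<best.fun: best=r
    return best
E
python3 - <<'E'
from h import *
for n in ("W_top","W_c"):
    Q=np.load(n+".npy").reshape(-1,3); Q=Q[np.isfinite(Q).all(1)]
    ok=(Q[:,2]>-.03)&(Q[:,2]<.08)
    c=np.array([.65,.12]) ; S=Q[ok&(abs(Q[:,0]-.645)<.09)&(abs(Q[:,1]-.11)<.17)]
    # drop big spare offcut
    S=S[np.hypot(S[:,0]-.74,S[:,1]-.122)>.05]
    print(n,len(S),"bench z",np.median(S[abs(S[:,2])<.005][:,2]))
    r=fit(S,hfix,[.633,.21,.13]);print("fix",np.round(r.x,4),np.degrees(r.x[2]),r.fun)
    S=Q[ok&(np.hypot(Q[:,0]-.45,Q[:,1]+.1)<.085)]
    r=fit(S,hang,[.465,-.1,.41]);print("ang",len(S),np.round(r.x,4),np.degrees(r.x[2]),r.fun)
E
```

```text
W_top 5657 bench z -0.000182787492527114
fix [0.6349 0.2148 0.1083] 6.204785897068134 2.4387202617124935
ang 2337 [ 0.4649 -0.0952  0.4315] 24.72120419968605 2.2658505006832885
W_c 31777 bench z 0.001066292115506129
fix [0.6306 0.2194 0.1125] 6.447614209307852 1.8716063708883721
ang 6270 [ 0.4605 -0.0914  0.4024] 23.055653144150252 1.3772555867733267
```

Both cameras agree on the relative geometry and differ by about 4 mm absolute, which the grasp tolerates. I'll move over the upright leg and go down.

```bash
python3 -m pendant '[[[-0.0325,-0.032,0.03],[0,0,0],0.05],[[-0.0325,-0.032,0.03],[0,0,0],0.05],[[-0.0317,-0.0318,0.03],[0,0,0],0.05],[[0,0,0.02],[0,0,0],0.05],[[0,0,0],[0,0,0],0.05]]'
python3 - <<'E'
from h import *
s=arm.observe();T=tool(s);print(np.round(T,4))
for n in ("wrist","scene"):
    p,d=arm.get_image(n)
    if n=="wrist": cv2.imwrite("pics/d.png",p[:,:,::-1]); np.save("W_d.npy",pts(d,arm.camera_params("wrist"),T=T))
    else: cv2.imwrite("pics/d2.png",cv2.resize(p[100:300,150:400,::-1],None,fx=3,fy=3))
E
```

```text
clock: 3.32
position: [0.4576, -0.0951, 0.0814]
ee_rot: [-1.717, -2.628, 0.002]
force: [0.1, -0.8, 0.5]
width: 0.543
[[-4.018e-01  9.157e-01 -2.400e-03  4.576e-01]
 [ 9.157e-01  4.018e-01  2.000e-04 -9.510e-02]
 [ 1.100e-03 -2.100e-03 -1.000e+00  8.140e-02]
 [ 0.000e+00  0.000e+00  0.000e+00  1.000e+00]]
```

View pics/d.png

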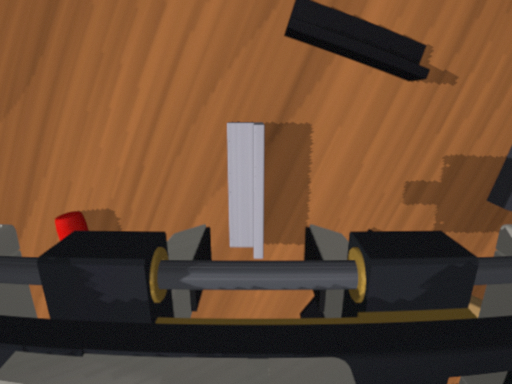

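View pics/d2.png

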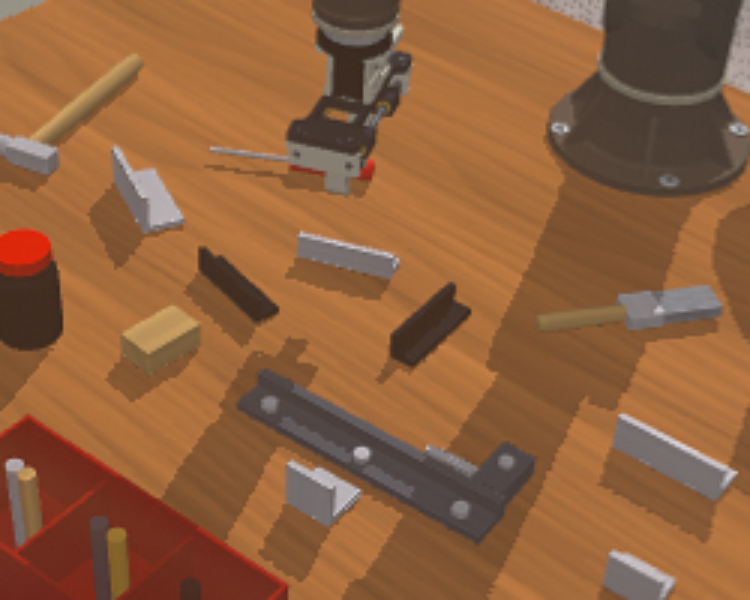

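The piece is centred under the TCP: the upright leg is at column 258 against 257, and it runs parallel to the fingers' plane. I'll descend and grip.

```bash
python3 -m pendant '[[[0,0,0.03],[0,0,0],0.05],[[0,0,0.025],[0,0,0],0.05],[[0,0,0.012],[0,0,0],0.05],[[0,0,0],[0,0,0],0.05],[[0,0,0],[0,0,0],0.0],[[0,0,0],[0,0,0],0.0],[[0,0,0],[0,0,0],0.0],[[0,0,0],[0,0,0],0.0]]' 20
python3 -m pendant '[[[0,0,0],[0,0,0],0.0],[[0,0,0],[0,0,0],0.0]]' 40
```

```text
clock: 4.42
position: [0.4589, -0.0949, 0.0154]
ee_rot: [1.721, 2.628, 0.0]
force: [-0.2, 0.1, 0.4]
width: 0.157
clock: 4.68
position: [0.4587, -0.0949, 0.0152]
ee_rot: [-1.721, -2.628, -0.0]
force: [0.5, -0.2, 0.0]
width: 0.009
```

Width 0.009 means the jaws closed on nothing. I need to look.

Run:
```python
from h import *
s=arm.observe();T=tool(s);print(np.round(T,4),s['width'])
for n in ("wrist","scene"):
    p,d=arm.get_image(n)
    if n=="wrist": cv2.imwrite("pics/e.png",p[:,:,::-1]); np.save("W_d.npy",pts(d,arm.camera_params("wrist"),T=T))
    else: cv2.imwrite("pics/e2.png",cv2.resize(p[100:300,150:400,::-1],None,fx=3,fy=3))
```

```text
[[-0.3999  0.9166 -0.      0.4587]
 [ 0.9166  0.3999  0.     -0.0949]
 [ 0.      0.     -1.      0.0152]
 [ 0.      0.      0.      1.    ]] 0.009209455519556079
```

View pics/e.png

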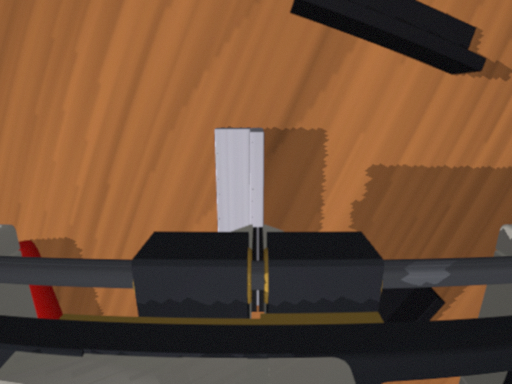

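View pics/e2.png

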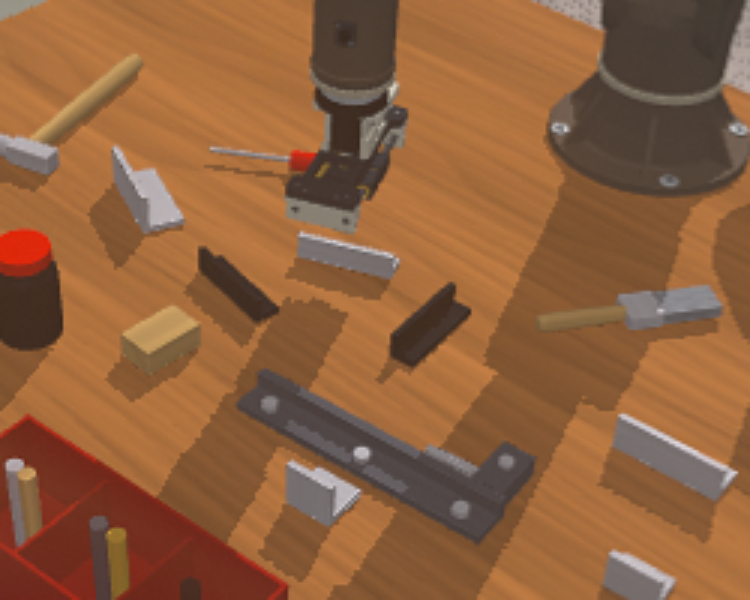

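```bash
python3 -m pendant '[[[0,0,0],[0,0,0],0.0],[[0,0,0],[0,0,0],0.0]]' 40
python3 - <<'E'
from h import *
s=arm.observe();T=tool(s);
for n in ("scene","top","wrist"):
    p,d=arm.get_image(n);c=arm.camera_params(n)
    f=K(c)
    if n=="wrist":
        Mi=np.linalg.inv(T@c['mount']);Rm,t=Mi[:3,:3],Mi[:3,3]
    else: Rm=R.from_rotvec(c['rvec']).as_matrix();t=c['tvec']
    p=p[:,:,::-1].copy()
    for q in (s['position'],s['position']+[0,0,.019],s['position']+[0,0,.066]):
        X=Rm@q+t;x=X[:2]/X[2];x=x*(1+c['k1']*(x@x))*f+[c['cx'],c['cy']]
        print(n,np.round(x,1)); cv2.circle(p,tuple(int(round(v)) for v in x),1,(0,255,0),-1)
    if n=="scene":a=p[140:220,210:310]
    elif n=="top": a=p[190:270,230:330]
    else: a=p[180:270,200:320]
    cv2.imwrite(f"pics/f_{n}.png",cv2.resize(a,None,fx=6,fy=6,interpolation=cv2.INTER_NEAREST))
    W=pts(d,c,T=T)
    for v,u in ((150,256),(200,257),(240,257),(275,257),(312,257)):
        if n=="wrist": print(u,v,np.round(W[v,u],3),d[v,u])
E
```

```text
clock: 5.03
position: [0.4587, -0.0949, 0.0152]
ee_rot: [-1.721, -2.628, -0.0]
force: [0.7, 0.4, 0.7]
width: 0.008
scene [263.8 184.4]
scene [264.  179.8]
scene [264.6 168.2]
top [270.9 221.5]
top [271.  221.2]
top [271.3 220.5]
wrist [256.9 220.2]
wrist [256.9 231.6]
wrist [256.9 272.4]
256 150 [ 0.439 -0.052  0.031] 0.17764424
257 200 [ 0.451 -0.078  0.031] 0.18566851
257 240 [ 0.455 -0.086  0.068] 0.15247741
257 275 [ 0.447 -0.068  0.134] 0.08399485
257 312 [ 0.491 -0.168  0.001] 0.24107358
```

View pics/f_scene.png

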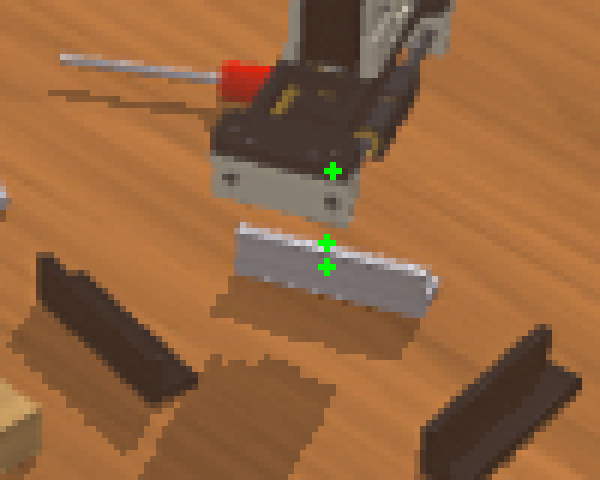

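View pics/f_wrist.png

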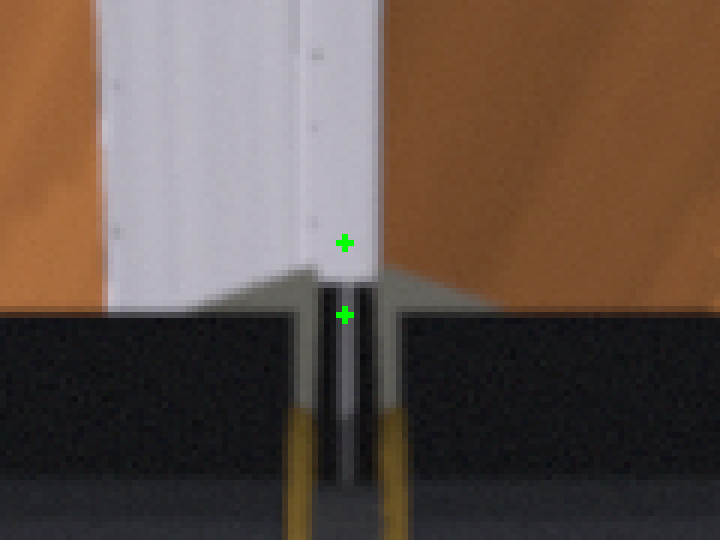

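Run:
```python
from h import *
s=arm.observe();T=tool(s);c=arm.camera_params("wrist")
p,d=arm.get_image("wrist");W=pts(d,c,T=T)
Ti=np.linalg.inv(T)
for v in (222,226,228,230,232,236,245,255,262):
    for u in (240,250,254,257,260,265,275):
        q=Ti[:3,:3]@W[v,u]+Ti[:3,3]; print(v,u,p[v,u],np.round(q*1000).astype(int),end=' | ')
    print()
p,d=arm.get_image("scene");W=pts(d,arm.camera_params("scene"))
for v in range(164,196,2): print(v,p[v,262],np.round((Ti[:3,:3]@W[v,262]+Ti[:3,3])*1000).astype(int), np.round(W[v,262],3))
```

```text
222 240 [182 178 190] [ -4 -11   6] | 222 250 [195 191 204] [  5  -4 -16] | 222 254 [184 180 193] [  5  -2 -16] | 222 257 [183 182 194] [  5   0 -16] | 222 260 [179 178 188] [  5   2 -16] | 222 265 [119  76  43] [-7  6 15] | 222 275 [114  73  43] [-6 12 13] | 
226 240 [180 177 190] [ -6 -11   6] | 226 250 [101 100  93] [ 11  -4 -38] | 226 254 [154 151 160] [  2  -2 -16] | 226 257 [160 157 168] [  2   0 -15] | 226 260 [150 148 157] [  2   2 -16] | 226 265 [99 98 93] [ 11   4 -37] | 226 275 [112  73  45] [-10  12  14] | 
228 240 [132 129 131] [ 11  -9 -41] | 228 250 [99 98 92] [ 11  -4 -41] | 228 254 [28 29 32] [  9  -2 -37] | 228 257 [94 91 98] [ 10   0 -37] | 228 260 [26 27 28] [ 10   2 -37] | 228 265 [100  98  93] [ 11   4 -41] | 228 275 [104  90  79] [ 11   9 -42] | 
230 240 [99 96 90] [ 11  -9 -42] | 230 250 [99 98 93] [ 11  -3 -44] | 230 254 [18 19 18] [ 10  -1 -40] | 230 257 [94 92 99] [ 10   0 -40] | 230 260 [17 16 16] [  73    0 -193] | 230 265 [100  97  92] [ 11   4 -42] | 230 275 [99 97 91] [ 11   9 -43] | 
232 240 [42 41 42] [  36   -5 -106] | 232 250 [94 94 87] [ 11  -3 -4
[... 1392 characters left out ...]
140 132 119] [  20   89 -125] [ 0.533 -0.041  0.14 ]
172 [135 127 115] [  19   86 -115] [ 0.53  -0.043  0.13 ]
174 [136 128 115] [  19   86 -107] [ 0.53  -0.043  0.122]
176 [128 118 106] [ 19  84 -99] [ 0.528 -0.044  0.114]
178 [183 116  60] [-22 -49  14] [ 0.423 -0.135  0.001]
180 [195 180 176] [ -7  -2 -15] [ 0.46  -0.103  0.03 ]
182 [116 108 107] [ -6   3 -10] [ 0.463 -0.099  0.026]
184 [122 113 112] [-5  2 -2] [ 0.463 -0.099  0.017]
186 [119 111 111] [-6  0  8] [ 0.461 -0.1    0.007]
188 [139 131 133] [-4  6 12] [ 0.465 -0.096  0.003]
190 [129  85  48] [-1 13 14] [ 0.471 -0.091  0.001]
192 [132  87  51] [ 2 22 15] [ 0.478 -0.084 -0.   ]
194 [136  90  54] [ 6 32 15] [ 0.486 -0.077  0.001]
```

The depth images put the fingertips about 37 mm behind the stated TCP, so they closed above the 30 mm leg. I'll check the stated constant, open, and descend in small steps while watching the force.

```bash
python3 - <<'E'
from h import *
print(arm.hold_point_z,[a for a in dir(arm) if a[0]!='_'])
E
python3 -m pendant '[[[0,0,0],[0,0,0],0.04],[[0,0,0],[0,0,0],0.04],[[0,0,0],[0,0,0],0.04],[[0,0,0.005],[0,0,0],0.04],[[0,0,0.005],[0,0,0],0.04],[[0,0,0],[0,0,0],0.04]]'
```

```text
0.0188 ['PlanningError', 'camera_params', 'get_image', 'hold_point_z', 'look_for', 'masks_of', 'observe', 'sign_off']
clock: 6.02
position: [0.4583, -0.0949, 0.0047]
ee_rot: [-1.72, -2.628, 0.001]
force: [0.6, -0.0, 0.0]
width: 0.439
```

Run:
```python
from h import *
s=arm.observe();T=tool(s);Ti=np.linalg.inv(T);c=arm.camera_params("wrist")
p,d=arm.get_image("wrist");W=pts(d,c,T=T)
cv2.imwrite("pics/g.png",cv2.resize(p[180:280,130:390,::-1],None,fx=3,fy=3,interpolation=cv2.INTER_NEAREST))
Q=(W.reshape(-1,3)@Ti[:3,:3].T+Ti[:3,3]).reshape(W.shape)
for u in (190,185,180,175,170,335,340): 
    for v in range(205,250,5): print(v,u,np.round(Q[v,u]*1000).astype(int),end='|')
    print()
p,d=arm.get_image("scene");cv2.imwrite("pics/g2.png",cv2.resize(p[140:220,210:310,::-1],None,fx=6,fy=6,interpolation=cv2.INTER_NEAREST))
```

```text
205 190 [  9 -43   3]|210 190 [  6 -43   4]|215 190 [  2 -43   3]|220 190 [ -2 -44   5]|225 190 [ -5 -44   4]|230 190 [ -8 -44   3]|235 190 [ 11 -32 -50]|240 190 [ 11 -31 -56]|245 190 [ 11 -30 -62]|
205 185 [  9 -46   3]|210 185 [  5 -47   5]|215 185 [  2 -47   4]|220 185 [ -1 -47   3]|225 185 [ -5 -47   4]|230 185 [ -9 -48   4]|235 185 [ 12 -34 -52]|240 185 [ 12 -33 -57]|245 185 [ 11 -32 -62]|
205 180 [  9 -50   4]|210 180 [  6 -50   3]|215 180 [  2 -50   4]|220 180 [ -1 -50   4]|225 180 [ -5 -51   4]|230 180 [ -9 -51   5]|235 180 [  35  -22 -106]|240 180 [  34  -22 -108]|245 180 [  33  -22 -108]|
205 175 [  9 -53   3]|210 175 [  5 -53   4]|215 175 [  2 -54   5]|220 175 [ -1 -54   4]|225 175 [ -5 -54   3]|230 175 [ -8 -54   4]|235 175 [  36  -23 -109]|240 175 [  37  -22 -113]|245 175 [  35  -22 -114]|
205 170 [  9 -56   4]|210 170 [  5 -57   5]|215 170 [  2 -57   5]|220 170 [ -1 -57   4]|225 170 [ -5 -57   4]|230 170 [ -8 -57   3]|235 170 [  37  -24 -110]|240 170 [  37  -24 -113]|245 170 [  37  -23 -116]|
205 335 [ 9 50  4]|210 335 [ 5 51  4]|215 335 [ 2 51  3]|220 335 [-2 51  4]|225 335 [-5 51  3]|230 335 [-8 52  3]|235 335 [  36   22 -108]|240 335 [  35   22 -109]|245 335 [  34   22 -110]|
205 340 [ 9 54  4]|210 340 [ 6 54  3]|215 340 [ 2 54  4]|220 340 [-1 54  4]|225 340 [-5 54  3]|230 340 [-8 55  3]|235 340 [  37   23 -110]|240 340 [  37   23 -113]|245 340 [  36   23 -114]|
```

View pics/g.png

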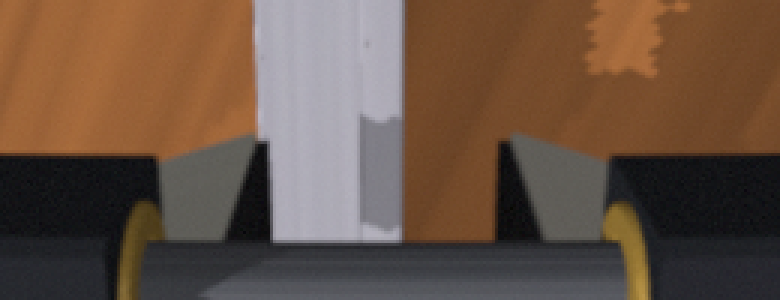

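View pics/g2.png

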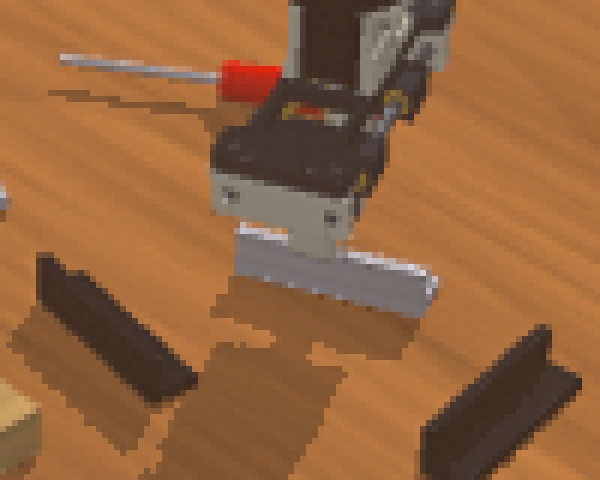

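Both fingers show now, with tips still near the leg top. I'll continue down.

```bash
python3 -m pendant '[[[0,0,0.005],[0,0,0],0.04],[[0,0,0.005],[0,0,0],0.04],[[0,0,0],[0,0,0],0.04]]'; python3 -m pendant '[[[0,0,0.004],[0,0,0],0.04],[[0,0,0],[0,0,0],0.04]]';  python3 -m pendant '[[[0,0,0.004],[0,0,0],0.04],[[0,0,0],[0,0,0],0.04]]'
python3 - <<'E'
from h import *
p,d=arm.get_image("scene");cv2.imwrite("pics/i2.png",cv2.resize(p[140:220,210:310,::-1],None,fx=6,fy=6,interpolation=cv2.INTER_NEAREST))
W=pts(d,arm.camera_params("scene"))
for v in range(174,200): print(v,p[v,263],np.round(W[v,263],3))
E
```

```text
clock: 6.5
position: [0.4583, -0.0949, -0.0052]
ee_rot: [-1.721, -2.628, 0.001]
force: [-0.1, 0.1, 0.1]
width: 0.436
clock: 6.75
position: [0.4586, -0.0949, -0.009]
ee_rot: [-1.721, -2.628, 0.0]
force: [-0.1, 0.6, -0.1]
width: 0.435
clock: 7.0
position: [0.4585, -0.0949, -0.013]
ee_rot: [-1.721, -2.628, 0.0]
force: [-0.4, 0.3, 0.8]
width: 0.432
174 [70 55 49] [ 0.537 -0.032  0.132]
175 [66 50 43] [ 0.538 -0.032  0.129]
176 [67 52 44] [ 0.538 -0.032  0.125]
177 [101  93  84] [ 0.538 -0.031  0.122]
178 [139 131 118] [ 0.534 -0.035  0.114]
179 [136 128 115] [ 0.535 -0.034  0.111]
180 [122 114 104] [ 0.526 -0.041  0.099]
181 [138 129 117] [ 0.527 -0.04   0.096]
182 [136 129 116] [ 0.525 -0.041  0.091]
183 [136 128 115] [ 0.528 -0.039  0.089]
184 [134 125 112] [ 0.489 -0.073  0.046]
185 [134 125 114] [ 0.49  -0.071  0.043]
186 [134 125 113] [ 0.489 -0.072  0.038]
187 [121 112 101] [ 0.487 -0.073  0.032]
188 [119 112 112] [ 0.46  -0.096  0.001]
189 [111  71  39] [ 0.464 -0.092  0.001]
190 [134  87  50] [ 0.469 -0.088  0.001]
191 [129  84  49] [ 0.467 -0.089 -0.005]
192 [128  83  48] [ 0.477 -0.081  0.001]
193 [134  89  52] [ 0.478 -0.08  -0.001]
194 [137  90  52] [ 0.487 -0.072  0.004]
195 [137  90  53] [ 0.491 -0.068  0.004]
196 [135  90  53] [ 0.493 -0.066  0.003]
197 [134  88  51] [ 0.495 -0.065  0.   ]
198 [137  91  52] [ 0.494 -0.065 -0.004]
199 [139  93  52] [ 0.5   -0.06  -0.003]
```

View pics/i2.png

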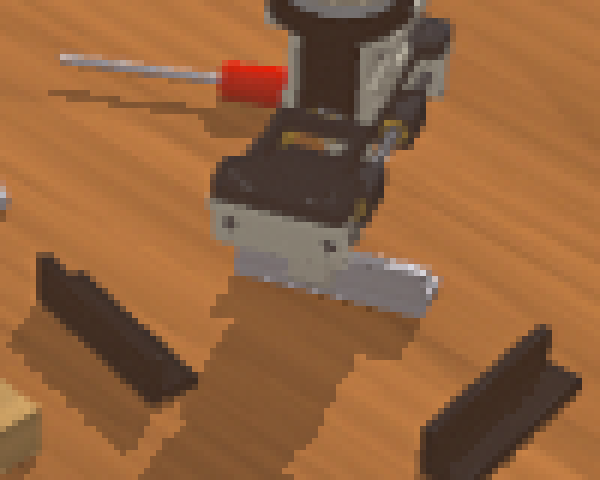

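```bash
python3 -m pendant '[[[0,0,0.005],[0,0,0],0.04],[[0,0,0.005],[0,0,0],0.04],[[0,0,0],[0,0,0],0.04]]'; python3 -m pendant '[[[0,0,0.003],[0,0,0],0.04],[[0,0,0],[0,0,0],0.04]]'
python3 -m pendant '[[[0,0,0],[0,0,0],0.0],[[0,0,0],[0,0,0],0.0],[[0,0,0],[0,0,0],0.0],[[0,0,0],[0,0,0],0.0],[[0,0,0],[0,0,0],0.0],[[0,0,0],[0,0,0],0.0]]' 30
python3 - <<'E'
from h import *
print(arm.observe()['width'])
p,d=arm.get_image("scene");cv2.imwrite("pics/j2.png",cv2.resize(p[140:220,210:310,::-1],None,fx=6,fy=6,interpolation=cv2.INTER_NEAREST))
E
```

```text
clock: 7.42
position: [0.4583, -0.0949, -0.0233]
ee_rot: [-1.72, -2.628, 0.001]
force: [-0.3, -0.1, -0.3]
width: 0.437
clock: 7.68
position: [0.4586, -0.0949, -0.0259]
ee_rot: [-1.721, -2.628, 0.0]
force: [-0.1, 0.5, -0.4]
width: 0.436
clock: 8.43
position: [0.4587, -0.0949, -0.0257]
ee_rot: [-1.721, -2.628, -0.0]
force: [-0.9, -0.4, 1.4]
width: 0.086
0.08593220939489922
```

View pics/j2.png

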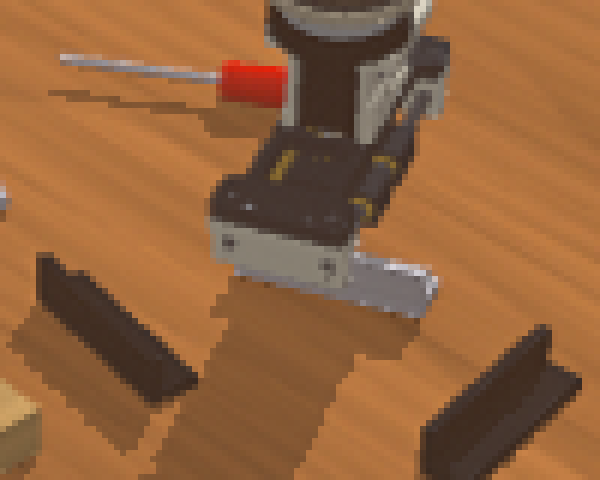

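Gripped: 0.086 is 7.9 mm, the leg thickness. I'll lift, carry, and turn 17.3°.

```bash
python3 -m pendant '[[[0,0,-0.02],[0,0,0],0],[[0,0,-0.03],[0,0,0],0],[[0,0,-0.02],[0,0,0],0],[[0.0245,0.0428,0],[0,0,0],0],[[0.0245,0.0428,0],[0,0,0],0],[[0.0245,0.0428,0],[0,0,0],0],[[0.0245,0.0428,0],[0,0,0],0],[[0.0243,0.0426,0],[0,0,0],0],[[0,0,0],[0,0,8.65],0],[[0,0,0],[0,0,8.65],0]]'; python3 -m pendant '[[[0,0,0],[0,0,0],0]]'
python3 - <<'E'
from h import *
s=arm.observe();T=tool(s);print(np.round(T,4),s['width'])
p,d=arm.get_image("wrist");cv2.imwrite("pics/k.png",p[:,:,::-1]);W=pts(d,arm.camera_params("wrist"),T=T);np.save("W_k.npy",W)
p,d=arm.get_image("scene");cv2.imwrite("pics/k2.png",cv2.resize(p[120:300,200:400,::-1],None,fx=3.5,fy=3.3))
E
```

```text
clock: 9.72
position: [0.6052, 0.1033, 0.0433]
ee_rot: [-2.1, -2.335, 0.002]
force: [0.2, -0.2, -3.4]
width: 0.084
clock: 9.85
position: [0.6051, 0.1028, 0.0435]
ee_rot: [-2.095, -2.341, 0.002]
force: [0.0, -0.1, -3.3]
width: 0.082
[[-1.106e-01  9.939e-01 -1.300e-03  6.051e-01]
 [ 9.939e-01  1.106e-01 -8.000e-04  1.028e-01]
 [-6.000e-04 -1.400e-03 -1.000e+00  4.350e-02]
 [ 0.000e+00  0.000e+00  0.000e+00  1.000e+00]] 0.08167533047967471
```

View pics/k.png

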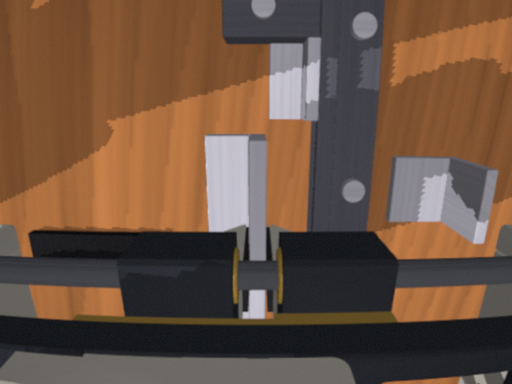

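View pics/k2.png

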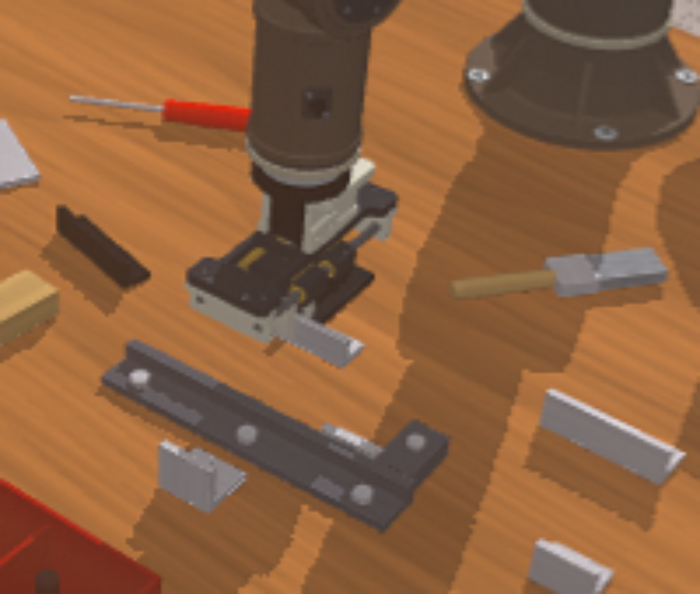

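Run:
```python
from h import *
W=np.load("W_k.npy");Q=W[:232].reshape(-1,3)
S=Q[(Q[:,2]<.045)&(Q[:,2]>-.01)&(abs(Q[:,0]-.645)<.09)&(abs(Q[:,1]-.11)<.17)]
S=S[np.hypot(S[:,0]-.74,S[:,1]-.122)>.055]
r=fit(S,hfix,[.631,.219,.11]);print(len(S),np.round(r.x,4),np.degrees(r.x[2]),r.fun)
a=r.x[2];ca,sa=np.cos(a),np.sin(a)
def loc(P): d=P[:,:2]-r.x[:2]; return np.stack([d@[ca,sa],d@[-sa,ca],P[:,2]],-1)
H=W[130:225,200:275].reshape(-1,3); H=loc(H)
t=H[(H[:,2]>.085)]; print("legtop",np.percentile(t,[2,50,98],axis=0).round(4))
f=H[(H[:,2]>.06)&(H[:,2]<.084)]; print("flat",np.percentile(f,[2,50,98],axis=0).round(4))
```

```text
45238 [0.6309 0.2183 0.1117] 6.397470488942331 1.7044698650914447
legtop [[-0.0421 -0.0918  0.093 ]
 [-0.0381 -0.0715  0.1   ]
 [-0.0344 -0.0544  0.1017]]
flat [[-0.0638 -0.1002  0.0764]
 [-0.0535 -0.0761  0.078 ]
 [-0.0431 -0.0545  0.0793]]
```

The held piece is 34 mm off the fence, parallel, with a 4 mm gap to the offcut. I'll lower and release with a narrow opening.

```bash
python3 -m pendant '[[[0,0,0.025],[0,0,0],0],[[0,0,0.025],[0,0,0],0],[[0,0,0.012],[0,0,0],0],[[0,0,0.0065],[0,0,0],0],[[0,0,0],[0,0,0],0]]'; python3 -m pendant '[[[0,0,0],[0,0,0],0.02],[[0,0,0],[0,0,0],0.02],[[0,0,-0.02],[0,0,0],0.02],[[0,0,-0.04],[0,0,0],0.02],[[0,0,-0.04],[0,0,0],0.02],[[0,0,0],[0,0,0],0.0]]'
python3 - <<'E'
from h import *
s=arm.observe();T=tool(s);print(np.round(T,4),s['width'])
p,d=arm.get_image("wrist");cv2.imwrite("pics/l.png",p[:,:,::-1]);W=pts(d,arm.camera_params("wrist"),T=T);np.save("W_l.npy",W)
Q=W[:232].reshape(-1,3)
Q=Q[(Q[:,2]<.045)&(Q[:,2]>-.01)]
x,y=.6309,.2183;a=.1117
S=Q[(abs(Q[:,0]-.645)<.09)&(abs(Q[:,1]-.14)<.14)];S=S[np.hypot(S[:,0]-.74,S[:,1]-.122)>.055]
# exclude piece zone from the fixture fit
d=S[:,:2]-[x,y];lx=d@[np.cos(a),np.sin(a)];ly=d@[-np.sin(a),np.cos(a)]
r=fit(S[~((lx<-.015)&(ly<-.053))],hfix,[x,y,a]);print(np.round(r.x,4),r.fun)
S=S[(lx<-.012)&(ly<-.052)]
e=fit(S,hang,[.609,.103,.111]);print(len(S),np.round(e.x,4),e.fun)
dd=e.x[:2]-r.x[:2];a=r.x[2];print("rel",dd@[np.cos(a),np.sin(a)],dd@[-np.sin(a),np.cos(a)])
E
```

```text
clock: 10.58
position: [0.6059, 0.1026, -0.0241]
ee_rot: [2.096, 2.34, 0.0]
force: [0.4, -0.2, -3.8]
width: 0.087
clock: 11.32
position: [0.6086, 0.1028, 0.0805]
ee_rot: [2.094, 2.336, 0.01]
force: [0.3, -0.7, 0.1]
width: 0.152
[[-0.109   0.994   0.0071  0.6086]
 [ 0.994   0.109   0.0019  0.1028]
 [ 0.0011  0.0072 -1.      0.0805]
 [ 0.      0.      0.      1.    ]] 0.15231921120654643
[0.6313 0.2182 0.1103] 1.6934744938807393
9609 [0.6096 0.1055 0.1063] 1.5924072829794822
rel -0.03405277540397856 -0.10955744100168083
```

View pics/l.png

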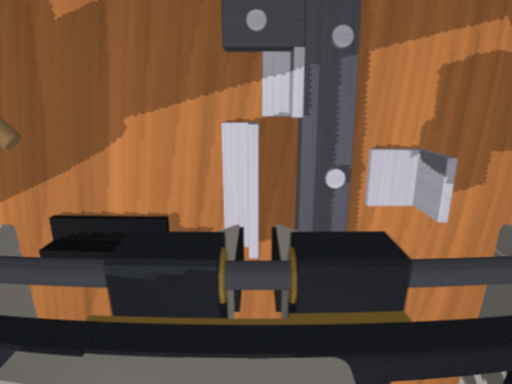

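The piece is set down with its heel 34 mm from the fence and a 4.6 mm gap to the offcut. I'll turn the tool 90° and shut the fingers, so that pushing is along tool x.

```bash
python3 -m pendant '[[[0,-0.02,0],[0,0,10],0],[[0,0,0],[0,0,10],0],[[0,0,0],[0,0,10],0],[[0,0,0],[0,0,10],0],[[0,0,0],[0,0,10],0],[[0,0,0],[0,0,10],0],[[0,0,0],[0,0,10],0],[[0,0,0],[0,0,10],0],[[0,0,0],[0,0,10],0],[[0,0,0],[0,0,0],0]]'
python3 - <<'E'
from h import *
s=arm.observe();T=tool(s);print(np.round(T,4),s['width'],s['joints'].round(2))
p,d=arm.get_image("wrist");cv2.imwrite("pics/m.png",p[:,:,::-1]);W=pts(d,arm.camera_params("wrist"),T=T);np.save("W_m.npy",W)
Q=W.reshape(-1,3)
Q=Q[(Q[:,2]<.045)&(Q[:,2]>-.01)]
x,y=.6313,.2182;a=.1103
S=Q[(abs(Q[:,0]-.645)<.09)&(abs(Q[:,1]-.12)<.16)];S=S[np.hypot(S[:,0]-.74,S[:,1]-.122)>.055]
d=S[:,:2]-[x,y];lx=d@[np.cos(a),np.sin(a)];ly=d@[-np.sin(a),np.cos(a)]
r=fit(S[~((lx<-.015)&(ly<-.053))],hfix,[x,y,a]);print(np.round(r.x,4),r.fun)
S=S[(lx<-.012)&(ly<-.052)]
e=fit(S,hang,[.609,.103,.111]);print(len(S),np.round(e.x,4),e.fun)
E
```

```text
clock: 12.62
position: [0.5853, 0.1005, 0.0751]
ee_rot: [3.136, 0.174, -0.002]
force: [0.8, 0.2, 0.6]
width: 0.009
[[ 9.939e-01  1.104e-01 -1.200e-03  5.853e-01]
 [ 1.104e-01 -9.939e-01 -1.000e-03  1.005e-01]
 [-1.300e-03  8.000e-04 -1.000e+00  7.510e-02]
 [ 0.000e+00  0.000e+00  0.000e+00  1.000e+00]] 0.008964946679803026 [-0.89  0.7   1.    1.84 -0.69  1.01 -1.06]
[0.6311 0.2184 0.11  ] 1.6094788197451964
21138 [0.6099 0.1058 0.1094] 1.6318870053450851
```

View pics/m.png

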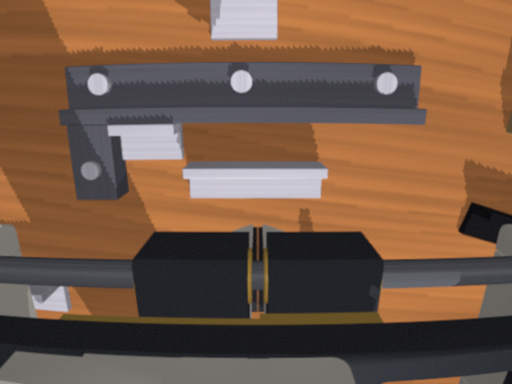

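This is a clear view of the fence, offcut and piece, and both orientations give the same fits. The closed fingers will go down over the flat leg, 6 mm short of the upright.

```bash
python3 -m pendant '[[[0,-0.0026,0.03],[0,0,0],0],[[0,0,0.03],[0,0,0],0],[[0,0,0.02],[0,0,0],0],[[0,0,0.01],[0,0,0],0],[[0,0,0],[0,0,0],0]]'; python3 -m pendant '[[[0,0,0.005],[0,0,0],0],[[0,0,0.004],[0,0,0],0],[[0,0,0],[0,0,0],0]]';python3 - <<'E'
from h import *
s=arm.observe();T=tool(s);Ti=np.linalg.inv(T)
p,d=arm.get_image("wrist");cv2.imwrite("pics/n.png",p[:,:,::-1]);W=pts(d,arm.camera_params("wrist"),T=T)
Q=(W.reshape(-1,3)@Ti[:3,:3].T+Ti[:3,3]).reshape(W.shape)
for v in range(190,240,3): print(v,[ (np.round(Q[v,u]*1000).astype(int).tolist(),round(float(W[v,u,2]),3)) for u in (238,250,265)])
E
```

```text
clock: 13.3
position: [0.5855, 0.1029, -0.0144]
ee_rot: [3.137, 0.173, -0.001]
force: [0.2, 0.0, 0.0]
width: 0.007
clock: 13.68
position: [0.5856, 0.1032, -0.0233]
ee_rot: [-3.137, -0.172, 0.0]
force: [-0.1, 0.4, 0.9]
width: 0.008
190 [([27, -11, -24], 0.001), ([27, -4, -25], 0.002), ([27, 4, -24], 0.001)]
193 [([25, -11, -24], 0.001), ([25, -4, -24], 0.001), ([25, 4, -24], 0.001)]
196 [([24, -11, -28], 0.005), ([24, -4, -28], 0.005), ([24, 4, -28], 0.005)]
199 [([24, -10, -33], 0.01), ([24, -4, -33], 0.01), ([25, 4, -34], 0.011)]
202 [([24, -10, -39], 0.016), ([24, -4, -39], 0.016), ([24, 4, -39], 0.016)]
205 [([24, -10, -44], 0.021), ([24, -4, -44], 0.021), ([24, 4, -44], 0.021)]
208 [([25, -9, -49], 0.026), ([25, -4, -49], 0.026), ([24, 3, -48], 0.025)]
211 [([24, -9, -51], 0.028), ([25, -4, -53], 0.03), ([24, 3, -52], 0.029)]
214 [([24, -9, -55], 0.031), ([24, -4, -56], 0.032), ([23, 3, -54], 0.031)]
217 [([22, -9, -54], 0.031), ([22, -4, -54], 0.031), ([22, 3, -55], 0.032)]
220 [([21, -9, -54], 0.031), ([20, -4, -54], 0.031), ([20, 3, -54], 0.03)]
223 [([19, -9, -55], 0.032), ([19, -4, -55], 0.031), ([19, 3, -55], 0.032)]
226 [([18, -9, -55], 0.032), ([18, -4, -54], 0.031), ([18, 3, -54], 0.031)]
229 [([11, -10, -41], 0.018), ([11, -4, -41], 0.018), ([11, 4, -42], 0.019)]
232 [([36, -6, -107], 0.083), ([11, -4, -45], 0.022), ([11, 4, -45], 0.022)]
235 [([36, -6, -108], 0.085), ([11, -4, -49], 0.026), ([11, 3, -49], 0.026)]
238 [([37, -6, -111], 0.088), ([11, -4, -54], 0.031), ([11, 3, -53], 0.03)]
```

View pics/n.png

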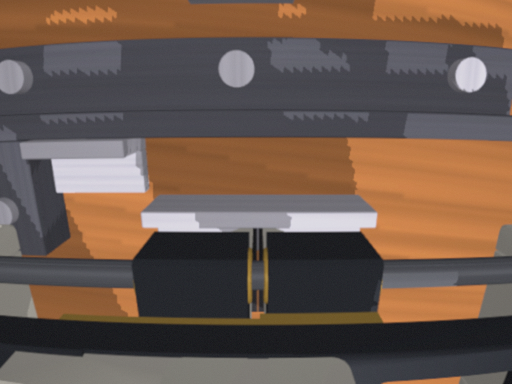

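Finger front is 6 mm from the upright's inner face. I'll tilt the tips 4° forward so contact is low, lower 1 mm, and slide the piece toward the fence.

```bash
python3 -m pendant '[[[0,0,0],[0,4,0],0],[[0,0,0.001],[0,0,0],0],[[0,0,0],[0,0,0],0]]'; python3 -m pendant '[[[0.005,0,0.0003],[0,0,0],0],[[0.004,0,0.0003],[0,0,0],0],[[0.004,0,0.0003],[0,0,0],0],[[0.004,0,0.0003],[0,0,0],0],[[0.004,0,0.0003],[0,0,0],0],[[0.004,0,0.0003],[0,0,0],0],[[0.004,0,0.0003],[0,0,0],0],[[0,0,0],[0,0,0],0]]'
python3 - <<'E'
from h import *
p,d=arm.get_image("wrist");cv2.imwrite("pics/o.png",p[:,:,::-1])
E
```

```text
clock: 14.1
position: [0.586, 0.1034, -0.0241]
ee_rot: [-3.131, -0.172, -0.108]
force: [-0.3, -0.5, 0.2]
width: 0.005
clock: 15.1
position: [0.6152, 0.1063, -0.0243]
ee_rot: [-3.131, -0.172, -0.11]
force: [0.6, -0.3, -0.5]
width: 0.004
```

View pics/o.png

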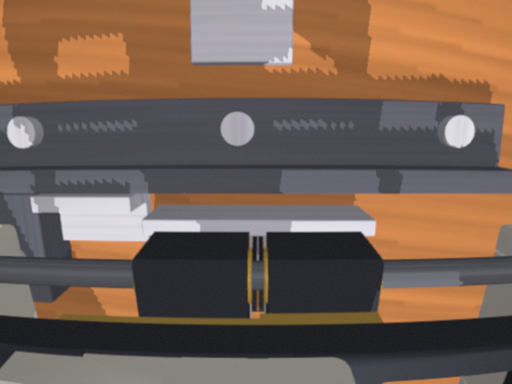

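```bash
python3 -m pendant '[[[0.003,0,0.0002],[0,0,0],0],[[0.003,0,0.0002],[0,0,0],0],[[0.003,0,0.0002],[0,0,0],0],[[0,0,0],[0,0,0],0]]'; python3 -m pendant '[[[0.002,0,0],[0,0,0],0],[[0,0,0],[0,0,0],0]]';  python3 -m pendant '[[[0.002,0,0],[0,0,0],0],[[0,0,0],[0,0,0],0]]'
python3 - <<'E'
from h import *
s=arm.observe();T=tool(s)
p,d=arm.get_image("wrist");cv2.imwrite("pics/q.png",p[:,:,::-1]);W=pts(d,arm.camera_params("wrist"),T=T);np.save("W_q.npy",W)
E
```

```text
clock: 15.65
position: [0.624, 0.1073, -0.0243]
ee_rot: [-3.131, -0.172, -0.11]
force: [-0.6, 0.5, 0.3]
width: 0.006
clock: 15.9
position: [0.6257, 0.1075, -0.0242]
ee_rot: [-3.131, -0.172, -0.11]
force: [-0.7, 0.2, -0.2]
width: 0.005
clock: 16.15
position: [0.6267, 0.1076, -0.0243]
ee_rot: [-3.131, -0.171, -0.107]
force: [-3.7, -0.8, 0.4]
width: 0.008
```

View pics/q.png

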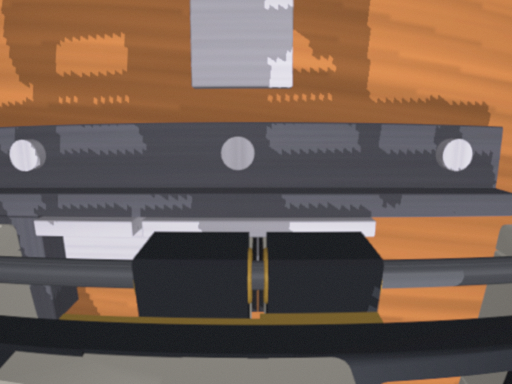

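Fence contact is felt at 3.7 N. Next I'll lift, go to the far end and push it along until it butts against the offcut.

```bash
python3 -m pendant '[[[-0.004,0,0],[0,0,0],0],[[0,0,-0.02],[0,0,0],0],[[0,0,-0.025],[0,0,0],0],[[0.004,0.026,0],[0,0,0],0],[[0,0.026,0],[0,0,0],0],[[0,0.026,0],[0,0,0],0],[[0,0,0],[0,0,0],0]]'
python3 - <<'E'
from h import *
s=arm.observe();T=tool(s);Ti=np.linalg.inv(T)
p,d=arm.get_image("wrist");cv2.imwrite("pics/r.png",p[:,:,::-1]);W=pts(d,arm.camera_params("wrist"),T=T);np.save("W_r.npy",W)
Q=W.reshape(-1,3);Q=Q[(Q[:,2]<.045)&(Q[:,2]>-.01)]
x,y,a=.6311,.2184,.11
d=Q[:,:2]-[x,y];lx=d@[np.cos(a),np.sin(a)];ly=d@[-np.sin(a),np.cos(a)];z=Q[:,2]
t=s['position'][:2]-[x,y];print("tcp",t@[np.cos(a),np.sin(a)],t@[-np.sin(a),np.cos(a)],s['position'])
# upright top points
m=(z>.0275)&(z<.036)&(lx<.004)&(lx>-.014)
for lo,hi in ((-.17,-.13),(-.13,-.09),(-.09,-.056),(-.048,-.005)):
    k=m&(ly>lo)&(ly<hi); print(lo,k.sum(),np.percentile(lx[k],[3,50,97]).round(4) if k.sum() else '')
print("y hist",np.histogram(ly[m],bins=np.arange(-.18,.01,.005)))
k=m&(ly>-.07)&(ly<-.04); print(np.histogram(ly[k],bins=np.arange(-.066,-.044,.001)))
k=m&(ly<-.15);print("end",ly[k].min() if k.any() else None)
E
```

```text
clock: 17.08
position: [0.634, 0.0268, 0.0229]
ee_rot: [-3.133, -0.166, -0.114]
force: [-0.5, 0.1, -0.1]
width: 0.005
tcp -0.018150481483375943 -0.1907624490529196 [0.6340008  0.02679797 0.02288278]
-0.17 788 [-0.0078 -0.0038 -0.0002]
-0.13 783 [-0.0074 -0.0036 -0.0002]
-0.09 651 [-0.0077 -0.0037 -0.0001]
-0.048 444 [-0.0078 -0.0038  0.0001]
y hist (array([  0,   0,   1, 116, 116, 113, 112, 109, 112, 109, 106, 105, 107,
        95,  96,  91,  92,  91,  89,  95,  98, 101,  92,  97,  89,  34,
        95,  90,  91,  87,  83,  38,   0,   0,   0,   0,   0]), array([-1.80000000e-01, -1.75000000e-01, -1.70000000e-01, -1.65000000e-01,
       -1.60000000e-01, -1.55000000e-01, -1.50000000e-01, -1.45000000e-01,
       -1.40000000e-01, -1.35000000e-01, -1.30000000e-01, -1.25000000e-01,
       -1.20000000e-01, -1.15000000e-01, -1.10000000e-01, -1.05000000e-01,
       -1.00000000e-01, -9.50000000e-02, -9.00000000e-02, -8.50000000e-02,
       -8.00000000e-02, -7.50000000e-02, -7.00000000e-02, -6.50000000e-02,
       -6.00000000e-02, -5.50000000e-02, -5.00000000e-02, -4.50000000e-02,
       -4.00000000e-02, -3.50000000e-02, -3.00000000e-02, -2.50000000e-02,
       -2.00000000e-02, -1.50000000e-02, -1.00000000e-02, -5.00000000e-03,
        1.66533454e-16,  5.00000000e-03]))
(array([20, 24, 17, 18, 21, 17, 15, 25, 19, 20, 10,  2,  0,  0,  2, 30, 31,
        9, 24, 19, 12, 18]), array([-0.066, -0.065, -0.064, -0.063, -0.062, -0.061, -0.06 , -0.059,
       -0.058, -0.057, -0.056, -0.055, -0.054, -0.053, -0.052, -0.051,
       -0.05 , -0.049, -0.048, -0.047, -0.046, -0.045, -0.044]))
end -0.3570473519996813
```

View pics/r.png

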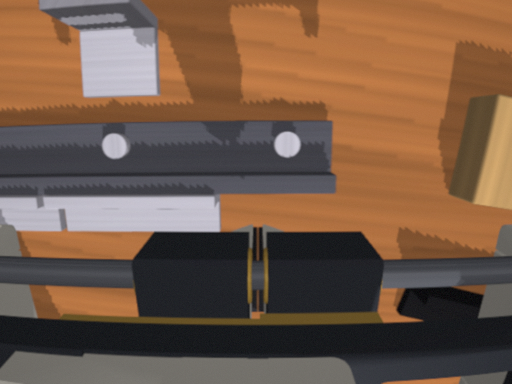

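Upright is flush on the fence over its length, with a 4 mm gap to the offcut. I'll lower beside the end and push.

```bash
python3 -m pendant '[[[0,0,0.025],[0,0,0],0],[[0,0,0.018],[0,0,0],0],[[0,0,0.005],[0,0,0],0],[[0,0,0.004],[0,0,0],0],[[0,0,0],[0,0,0],0]]'; python3 -m pendant '[[[0,-0.004,0],[0,0,0],0],[[0,-0.004,0],[0,0,0],0],[[0,-0.002,0],[0,0,0],0],[[0,0,0],[0,0,0],0]]'; python3 -m pendant '[[[0,-0.002,0],[0,0,0],0],[[0,0,0],[0,0,0],0]]'
```

```text
clock: 17.75
position: [0.6367, 0.0302, -0.0308]
ee_rot: [-3.131, -0.172, -0.11]
force: [-0.0, -0.2, 1.1]
width: 0.007
clock: 18.25
position: [0.6351, 0.0406, -0.0311]
ee_rot: [-3.131, -0.172, -0.109]
force: [-0.4, -0.4, 1.1]
width: 0.007
clock: 18.5
position: [0.6348, 0.0423, -0.0312]
ee_rot: [-3.131, -0.172, -0.108]
force: [-2.8, -1.5, 0.4]
width: 0.0
```

```bash
python3 -m pendant '[[[0,-0.002,0],[0,0,0],0],[[0,0,0],[0,0,0],0]]'; python3 -m pendant '[[[0,-0.001,0],[0,0,0],0],[[0,0,0],[0,0,0],0]]'; python3 -m pendant '[[[0,-0.001,0],[0,0,0],0],[[0,0,0],[0,0,0],0]]'; python3 -m pendant '[[[0,-0.001,0],[0,0,0],0],[[0,0,0],[0,0,0],0]]'
```

```text
clock: 18.75
position: [0.6345, 0.0441, -0.0312]
ee_rot: [-3.131, -0.172, -0.108]
force: [-3.3, -1.0, 0.4]
width: 0.006
clock: 19.0
position: [0.6344, 0.0449, -0.0312]
ee_rot: [-3.131, -0.171, -0.108]
force: [-4.5, -3.6, -1.0]
width: 0.002
clock: 19.25
position: [0.6343, 0.0458, -0.0312]
ee_rot: [-3.131, -0.171, -0.108]
force: [-4.9, -2.4, -0.4]
width: 0.006
clock: 19.5
position: [0.6342, 0.0467, -0.0312]
ee_rot: [-3.132, -0.171, -0.108]
force: [-4.6, -2.8, 0.4]
width: 0.005
```

There is a −x force of about 5 N, so the finger may be rubbing the fence. I'll ease back 3 mm in x and look.

```bash
python3 -m pendant '[[[-0.003,0,0],[0,0,0],0],[[0,0,0],[0,0,0],0]]'
python3 - <<'E'
from h import *
p,d=arm.get_image("wrist");cv2.imwrite("pics/s.png",p[:,:,::-1])
E
```

```text
clock: 19.75
position: [0.6324, 0.0475, -0.0309]
ee_rot: [-3.13, -0.172, -0.111]
force: [-0.8, 0.6, 0.7]
width: 0.005
```

View pics/s.png

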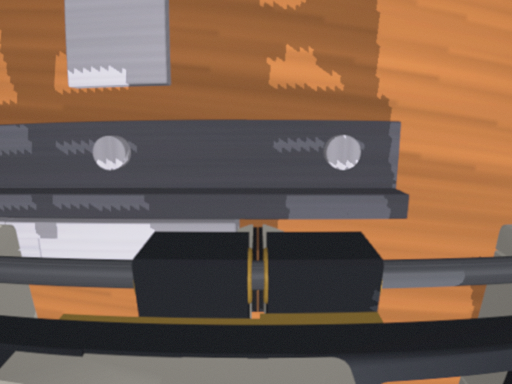

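The force cleared, so it was rubbing the fence. Piece end is at column 239 and the finger is just beside it. I'll continue.

```bash
python3 -m pendant '[[[0,-0.002,0],[0,0,0],0],[[0,0,0],[0,0,0],0]]'; python3 -m pendant '[[[0,-0.002,0],[0,0,0],0],[[0,0,0],[0,0,0],0]]'; python3 -m pendant '[[[0,-0.001,0],[0,0,0],0],[[0,0,0],[0,0,0],0]]'; python3 -m pendant '[[[0,-0.001,0],[0,0,0],0],[[0,0,0],[0,0,0],0]]'
```

```text
clock: 20.05
position: [0.6319, 0.0488, -0.031]
ee_rot: [-3.131, -0.172, -0.111]
force: [0.3, -1.8, 0.8]
width: 0.006
clock: 20.3
position: [0.6318, 0.0494, -0.0308]
ee_rot: [-3.133, -0.17, -0.111]
force: [1.4, -4.4, 1.8]
width: 0.006
clock: 20.55
position: [0.6317, 0.0496, -0.0308]
ee_rot: [-3.134, -0.169, -0.111]
force: [1.2, -8.0, 2.4]
width: 0.006
clock: 20.8
position: [0.6317, 0.0498, -0.0306]
ee_rot: [-3.135, -0.168, -0.112]
force: [0.4, -9.5, 2.6]
width: 0.004
```

Run:
```python
from h import *
p,d=arm.get_image("wrist");cv2.imwrite("pics/t.png",cv2.resize(p[170:270,:400,::-1],None,fx=2,fy=4))
```

```text
(no output)
```

View pics/t.png

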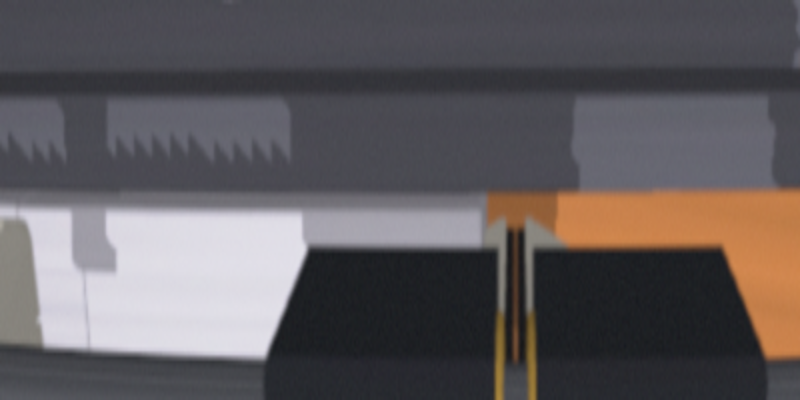

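A hairline seam shows against the offcut, and the stop is solid at 9.5 N. I'll back off, lift, and go to the middle over the flat leg.

```bash
python3 -m pendant '[[[0,0.006,0],[0,0,0],0],[[-0.006,0,-0.02],[0,0,0],0],[[0,0,-0.025],[0,0,0],0],[[0,-0.023,0],[0,0,0],0],[[0,-0.023,0],[0,0,0],0],[[0,-0.0225,0],[0,0,0],0],[[0,0,0],[0,0,0],0]]'
python3 - <<'E'
from h import *
s=arm.observe();T=tool(s)
p,d=arm.get_image("wrist");cv2.imwrite("pics/u.png",p[:,:,::-1]);W=pts(d,arm.camera_params("wrist"),T=T)
Q=W.reshape(-1,3);Q=Q[(Q[:,2]<.045)&(Q[:,2]>-.01)]
x,y,a=.6311,.2184,.11
d=Q[:,:2]-[x,y];lx=d@[np.cos(a),np.sin(a)];ly=d@[-np.sin(a),np.cos(a)];z=Q[:,2]
t=s['position'][:2]-[x,y];print("tcp",t@[np.cos(a),np.sin(a)],t@[-np.sin(a),np.cos(a)],s['position'])
m=(z>.0275)&(z<.036)&(lx<.004)&(lx>-.014)
for lo,hi in ((-.17,-.13),(-.13,-.09),(-.09,-.056),(-.048,-.005)):
    k=m&(ly>lo)&(ly<hi); print(lo,k.sum(),np.percentile(lx[k],[3,50,97]).round(4) if k.sum() else '', ly[k].min() if k.sum() else '')
print(np.histogram(ly[m],bins=np.arange(-.060,-.040,.001))[0])
E
```

```text
clock: 21.72
position: [0.6144, 0.1171, 0.0138]
ee_rot: [-3.129, -0.178, -0.108]
force: [-0.2, -0.6, -0.5]
width: 0.003
tcp -0.027744518486514706 -0.09887965259032395 [0.61437801 0.11707222 0.01378967]
-0.17 717 [-0.008  -0.004  -0.0004] -0.15963497661327422
-0.13 1009 [-0.0081 -0.004  -0.0004] -0.1299865422402494
-0.09 878 [-0.0082 -0.0041 -0.0004] -0.08987477282595886
-0.048 1001 [-0.0078 -0.0038 -0.0003] -0.04797740201262256
[24 24 25 25 27 24 27 25 25 24 26 23 25 24 25 24 23 24 25]
```

View pics/u.png

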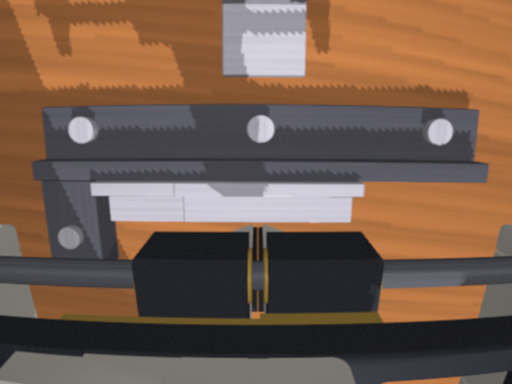

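All checks are good: piece end at y = −160 mm, no gap to the offcut, flush with the fence. I'll reduce the tilt to 1°, centre, and go down into the inner corner.

```bash
python3 -m pendant '[[[0,0.006,0],[0,-3,0],0],[[0,0,0.018],[0,0,0],0],[[0,0,0.012],[0,0,0],0],[[0,0,0.006],[0,0,0],0],[[0,0,0],[0,0,0],0]]';  python3 -m pendant '[[[0,0,0.003],[0,0,0],0],[[0,0,0],[0,0,0],0]]'; python3 -m pendant '[[[0,0,0.001],[0,0,0],0],[[0,0,0],[0,0,0],0]]'; python3 -m pendant '[[[0,0,0.001],[0,0,0],0],[[0,0,0],[0,0,0],0]]'
```

```text
clock: 22.4
position: [0.6157, 0.1079, -0.0234]
ee_rot: [-3.136, -0.171, -0.026]
force: [-0.0, -0.1, -1.1]
width: 0.004
clock: 22.65
position: [0.6165, 0.1081, -0.0257]
ee_rot: [-3.136, -0.172, -0.028]
force: [-0.4, 0.3, -0.3]
width: 0.009
clock: 22.9
position: [0.6167, 0.1081, -0.0261]
ee_rot: [-3.135, -0.172, -0.028]
force: [-1.1, 0.8, 4.7]
width: 0.005
clock: 23.15
position: [0.6168, 0.1081, -0.0263]
ee_rot: [-3.135, -0.172, -0.029]
force: [-4.6, 1.1, 15.4]
width: 0.004
```

Touched the flat leg at z = −0.026. I'll lift slightly, then push into the upright.

```bash
python3 -m pendant '[[[0,0,-0.0025],[0,0,0],0],[[0.003,0,0],[0,0,0],0],[[0.003,0,0],[0,0,0],0],[[0,0,0],[0,0,0],0]]';  python3 -m pendant '[[[0.002,0,0],[0,0,0],0],[[0,0,0],[0,0,0],0]]'; python3 -m pendant '[[[0.001,0,0],[0,0,0],0],[[0,0,0],[0,0,0],0]]'
```

```text
clock: 23.65
position: [0.6227, 0.1086, -0.0253]
ee_rot: [-3.136, -0.172, -0.028]
force: [-0.9, 0.3, -0.9]
width: 0.008
clock: 23.9
position: [0.6244, 0.1088, -0.0252]
ee_rot: [-3.136, -0.172, -0.027]
force: [-1.0, -0.2, -0.9]
width: 0.007
clock: 24.15
position: [0.6246, 0.1089, -0.0253]
ee_rot: [-3.136, -0.172, -0.025]
force: [-4.2, -0.4, 2.1]
width: 0.008
```

```bash
python3 -m pendant '[[[0.001,0,0.001],[0,0,0],0],[[0,0,0],[0,0,0],0]]';  python3 -m pendant '[[[0.001,0,0.0005],[0,0,0],0],[[0,0,0],[0,0,0],0]]'
```

```text
clock: 24.4
position: [0.6245, 0.1089, -0.0261]
ee_rot: [-3.135, -0.171, -0.022]
force: [-10.0, -1.2, 7.8]
width: 0.005
clock: 24.65
position: [0.6246, 0.1089, -0.0261]
ee_rot: [-3.135, -0.171, -0.02]
force: [-15.3, -0.8, 17.4]
width: 0.009
```

About 15 N each way. I'll let it settle and verify.

```bash
python3 -m pendant '[[[0,-0.0005,0],[0,0,0],0],[[0,0,0],[0,0,0],0],[[0,0,0],[0,0,0],0],[[0,0,0],[0,0,0],0]]';  python3 -m pendant '[[[0,0,0],[0,0,0],0],[[0,0,0],[0,0,0],0],[[0,0,0],[0,0,0],0]]'
python3 - <<'E'
from h import *
s=arm.observe();T=tool(s)
p,d=arm.get_image("wrist");cv2.imwrite("pics/v.png",p[:,:,::-1]);W=pts(d,arm.camera_params("wrist"),T=T)
Q=W.reshape(-1,3);Q=Q[(Q[:,2]<.045)&(Q[:,2]>-.01)]
x,y,a=.6311,.2184,.11
dd=Q[:,:2]-[x,y];lx=dd@[np.cos(a),np.sin(a)];ly=dd@[-np.sin(a),np.cos(a)];z=Q[:,2]
m=(z>.0275)&(z<.036)&(lx<.004)&(lx>-.014)
for lo,hi in ((-.17,-.13),(-.13,-.09),(-.09,-.056),(-.048,-.005)):
    k=m&(ly>lo)&(ly<hi); print(lo,k.sum(),np.percentile(lx[k],[3,50,97]).round(4) if k.sum() else '',np.median(z[k]).round(4), ly[k].min() if k.sum() else '')
print(np.histogram(ly[m],bins=np.arange(-.060,-.040,.001))[0])
p,d=arm.get_image("scene");cv2.imwrite("pics/v2.png",cv2.resize(p[120:300,130:400,::-1],None,fx=2.9,fy=2.9))
print(arm.observe()['force'].round(1))
E
```

```text
clock: 25.15
position: [0.6246, 0.1089, -0.0261]
ee_rot: [-3.135, -0.17, -0.02]
force: [-14.5, -1.3, 15.9]
width: 0.003
clock: 25.52
position: [0.6246, 0.1089, -0.0261]
ee_rot: [-3.135, -0.17, -0.02]
force: [-14.5, -1.8, 17.2]
width: 0.003
-0.17 583 [-0.0048 -0.0013  0.0002] 0.0306 -0.15949603217284933
-0.13 1067 [-0.0099 -0.002  -0.    ] 0.0307 -0.12996600398326869
-0.09 693 [-0.0046 -0.0012  0.0003] 0.0306 -0.08998126908533755
-0.048 1516 [-0.0078 -0.0035 -0.    ] 0.0308 -0.04798897120148892
[20 29 34 37 40 34 41 36 38 30 44 36 44 39 39 35 37 37 40]
[-14.   -2.1  16.3]
```

View pics/v.png

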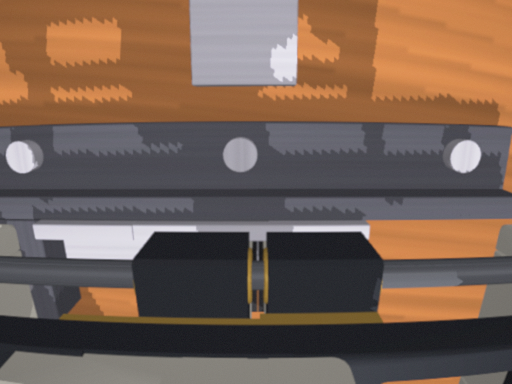

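View pics/v2.png

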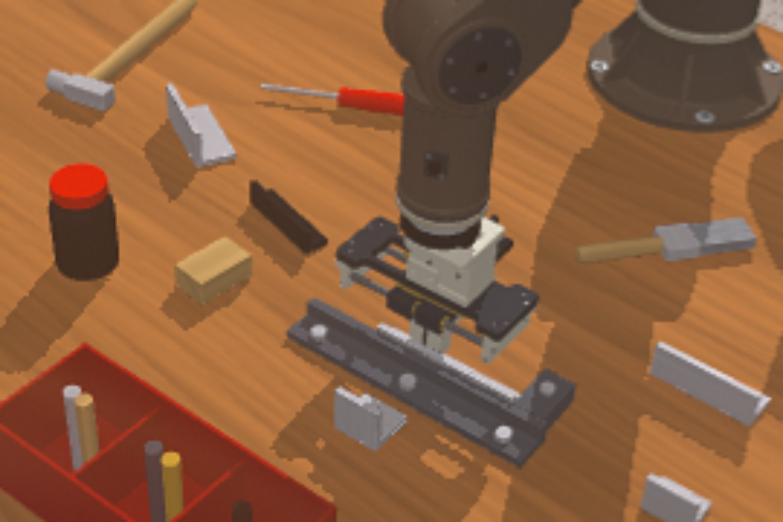

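```bash
python3 -m pendant '[[[0.0002,0,-0.0001],[0,0,0],0],[[0,0,0],[0,0,0],0]]'; python3 -c "
from cell import arm
print(arm.sign_off())"
```

```text
clock: 25.88
position: [0.6245, 0.1089, -0.0261]
ee_rot: [-3.135, -0.17, -0.02]
force: [-15.1, -2.2, 16.8]
width: 0.003
the job is handed in; nothing more can be done
None
```

The job is handed in at 25.9 s. The offcut in the corner was the small one, so I laid the silver 30 mm angle along the fence, the same way round and butted against it. The arm was still pressing when I handed it in.

**How it went:** I set the piece down near the fence, slid it up against the fence, then pushed its far end until it met the offcut. The last push was with the shut fingers in the inside corner of the angle.

**Last checks:**
- **Position:** In the wrist depth picture the upright's outer face lies within about 0.5 mm of the fence plane and flush along its length. Its top is at 30.6 mm, so it is flat on the bench.
- **Butt joint:** No gap showed at the offcut, and the far end measured −159.5 mm against an ideal −160 mm.
- **Force:** About 15 N into the fence and 17 N down.

**What failed or disagreed:**
- **First grip missed:** The fingertips are about 37 mm shorter than the stated TCP, so the jaws first closed above the piece. Lowering the reported height to −26 mm put it right.
- **Rubbing on the fence:** A finger pressed on the fence with about 5 N during the end push; I backed it off.
- **Camera offset:** The top and wrist cameras disagreed by about 4 mm on absolute positions, though they agreed on how the piece and fixture lay to each other.
- **Not checked:** The black look-alike near the gripper was hidden in the last picture. I never went near it, and the other pieces and tools that showed were where they had been.

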